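# Put the storage row back together

## Robot

A 6-joint arm with a two-finger parallel gripper is mounted at the origin on the work surface. World frame = base frame: x ahead of the robot, y to its left, z up, the work surface at z = 0. Lengths are in m, angles in rad, forces in N, time in s.
With the tool pointing down it reaches from about 0.25 to 0.725 m from the base axis. Payload 4 kg.
Tool frame: the origin (TCP) lies at the very end of the fingers, on their centre line; the grasp point (between the pads) lies 19 mm behind it; x points along the fingers, z is the direction in which the jaws open and shut, and the axes are right-handed (so a half turn about x gives the same grasp; the last joint's range is limited). The gripper opens to 85 mm and grips with 20 to 120 N. Pads are 22 mm wide; open, the fingers measure 114 mm over their backs; the gripper's body (76 mm by 85 mm) begins 54 mm behind the grasp point. The pads swing forward as they close: fully open they stand 13 mm farther back than shut.
Start: joints at [-1.277, 0.241, 0.005, 1.335, 0, 1.571], TCP at [0.145, -0.479, 0.231] pointing down, gripper open.
Joint ranges: [-2.72, 2.72], [-1.05, 1.87], [-1.09, 1.28], [-1.99, 2.15], [-1.42, 1.44], [-3.14, 3.14]. Speed limits (rad/s): [2.79, 2.79, 3.14, 3.14, 3.14, 3.14].

## Interface

Orientations are given as a unit quaternion [x, y, z, w].
In Python, from workcell import bot gives the robot as it stands.
- The arm moves only by the tool step_arm, never from a script. Its argument "series" is a list of rows, each an object of numbers: "x", "y", "z": the shift along the world's x, y, z in cm; "twist": the turn about the world's z in degrees; "jaw": the finger opening in cm, from 0 to 8.54. In form: [{"x": .., "y": .., "z": .., "twist": .., "jaw": ..}, ...]. A call has 1 to 10 rows; each row is the pose to reach, as a shift and turn from the pose measured when the call began; what a row does not reach only later rows make up. A row lasts 1/12 s, in which the tool goes at most 41.7 mm and 7.16 degrees, less where a joint would pass 70% of its speed; a pose out of reach is approached as far as the arm can. A call with a gripper value outside its range is refused whole. The fingers move at their own pace and stop on an object; the grip force is fixed at half the most. Time passes only in rows, so rows that repeat a pose let the fingers close. It gives the time, the measured TCP pose, the force and the opening at its end, in the units of the state.
- bot.get_obs(): the state, without advancing time (a new reading comes with each control period).
- bot.camera(name): name is "scene" or "top" or "wrist"; returns (picture, depth): 480x640x3 uint8, red, green, blue; 480x640 float32, m along the optical axis (not along the pixel's ray), 0 where there is no reading.
- bot.camera_info(name): a dict with "camera_matrix" (3x3 intrinsics, pixels), "D" ([k1, k2, p1, p2, k3] as OpenCV has them; the pictures are not rectified), "R" (3x3) and "t" (3): a world point X has camera coordinates R X + t; the wrist camera has in their place "mount" (4x4, takes a point from camera to tool coordinates, whose origin is the TCP and whose axes are the tool frame's). Camera axes: x right, y down, z forward; pixel columns grow to the right and rows downward; lengths in m; the calibration is good to about 2 mm. A picture is of the moment at which its call begins: read the wrist's pose just before it. camera_info takes no time and is no camera call.
- bot.job_done(): hands the job in, once; it reports no verdict.
The state is a dict: "clock": time; "joint_pos": joint angles; "joint_vel": joint speeds; "tau": joint torques, N m; "eef_pos": TCP position; "tool_rot": TCP orientation; "ft_force": force on the tool from outside, world axes, zero at the start; "ft_torque": the same for the moment, N m; "grip_width": finger opening in m.
Only numpy, scipy, OpenCV 4.12 (cv2) and the standard library are available. Lean on these libraries where they do the work, as an engineer would, in place of code of your own. Each camera call takes 0.05 s, during which the arm holds its last target.

## Task

Put the stock back into its row on the bench. Stand the big carton in the space between the tool case and the tote, in the middle of it, clear of both and squared up with them with its longer side along the row, and put the small carton on top of it, centred and turned the same way. Stand the spray can at the left end of the row (left as the robot sees it) and the screw jar at the right end, upright on the bench and in line with the row, each close beside whichever of the case and the tote stands there (a gap of no more than 30 mm), and leave the tape roll and the caster where they are.

Things in the scene. Friction and masses are not known exactly. Their poses are not given: they have to be found in the camera images.
- tool_case: Black hard-plastic socket case lying flat, 100 (x) by 110 (y) by 63 mm high, two latches and a small grey handle on its front (-x) standing out 14 mm. Fixed. Origin: centre of its underside; x away from the robot, y along the row to the robot's left, z up; yaw up to 0.15 rad.
- tote: Small grey parts tote with a ribbed yellow lid, 100 (x) by 110 (y) by 64 mm high. Fixed. Origin: centre of its underside; axes as for the tool case. It stands in a row with the case, turned alike, centres 222 to 232 mm apart along y, so the free space between them is 112 to 122 mm wide; either may be on the left.
- big_carton: The larger closed cardboard carton, 56 (x) by 72 (y) by 64 mm high, about 0.2 kg, paper tape along its longer side over the top. Origin: centre of its underside, z up. Starts with its x axis within 0.4 rad of the world's; grasp it across the 56 mm.
- small_carton: The smaller closed cardboard carton, 42 (x) by 52 (y) by 36 mm high, about 0.1 kg, paper tape along its longer side over the top. Origin: centre of its underside, z up. Starts with its x axis within 0.4 rad of the world's; grasp it across the 42 mm.
- spray_can: Upright metal spray can, 50 mm diameter, straight up to 110 mm, then a white cap 37 mm in diameter to 140 mm total height, about 0.3 kg. Origin: centre of its underside; z up.
- screw_jar: Upright closed glass jar with a steel screw lid, glass 56 mm diameter up to 50 mm, lid 53 mm diameter from 54 to 70 mm height, about 0.25 kg. Origin: centre of its underside; z up.
- tape_roll: Bystander: roll of clear packing tape lying flat, 84 mm outside, 60 mm inside diameter, 45 mm high, loose. Origin: centre of its underside. Must not be disturbed.
- caster: Bystander: swivel caster standing on its 56 mm square steel plate, black wheel upward, 73 mm high, loose. Origin: centre of the plate's underside. Must not be disturbed.
Things that resemble listed ones, but are neither listed nor needed, are in the scene too. What is shaped like the small_carton but red or turquoise is not meant.

How it is judged:
At the end, for the whole second after the job is handed in: Big carton between case and tote: 15 mm off line, 5 mm clear of each, square to 0.15 rad; small carton on it: 12 mm, 0.2 rad; can left of the left one, jar right of the right one: gap up to 35 mm, 15 mm off line; all upright (0.1 rad), on their support, at rest (x of big_carton in the frame of tool_case between -0.015 and 0.015 m and horizontal distance between big_carton and tool_case between 0.096 and 0.136 m and x of big_carton in the frame of tote between -0.015 and 0.015 m and horizontal distance between big_carton and tote between 0.096 and 0.136 m and angle between the x axis of big_carton and the x axis of tool_case, either way round below 0.15 rad and x of small_carton in the frame of big_carton between -0.012 and 0.012 m and y of small_carton in the frame of big_carton between -0.012 and 0.012 m and z of small_carton in the frame of big_carton between 0.058 and 0.07 m and angle between the x axis of small_carton and the x axis of big_carton, either way round below 0.2 rad and ((x of spray_can in the frame of tool_case between -0.015 and 0.015 m and y of spray_can in the frame of tool_case between 0.079 and 0.115 m and x of screw_jar in the frame of tote between -0.015 and 0.015 m and y of screw_jar in the frame of tote between -0.118 and -0.082 m) or (x of spray_can in the frame of tote between -0.015 and 0.015 m and y of spray_can in the frame of tote between 0.079 and 0.115 m and x of screw_jar in the frame of tool_case between -0.015 and 0.015 m and y of screw_jar in the frame of tool_case between -0.118 and -0.082 m)) and angle between each of big_carton, small_carton, spray_can, screw_jar's own z axis and vertical below 0.1 rad and linear speed of each of big_carton, small_carton, spray_can, screw_jar below 0.02 m/s and angular speed of each of big_carton, small_carton, spray_can, screw_jar below 0.2 rad/s and height (world z) of each of big_carton, spray_can, screw_jar below 0.006 m); the robot touches nothing.
It fails at once if the tape roll or the caster is moved by more than 20 mm (distance of any of tape_roll, caster from where it was at the start of the episode above 0.02 m).
It also fails if it takes over 120 s, if anything falls off the work surface, if the arm or the gripper's body presses on something with over 40 N, if the wrist force passes 120 N, or if a joint passes its speed limit or range.

## Working session

There is one attempt and no reset: what is moved stays moved. The work goes in short steps, Python scripts to look and compute and a tool call to move; the robot and the scene stay as the last step left them, time stands still between calls to the robot, and variables do not carry over. Pictures are saved under pics/ and viewed, and the job is handed in when it is done.

Besides the shell and the picture viewer there is one more tool, called after "Call:" as name([rows], argument=value, ...), one row to a line, values as JSON. step_arm: Moves the arm, as the interface text tells. Its arguments: {"type":"object","properties":{"series":{"type":"array","items":{"type":"object","properties":{"x":{"type":"number"},"y":{"type":"number"},"z":{"type":"number"},"twist":{"type":"number"},"jaw":{"type":"number"}}}}},"required":["series"]}

```bash
ls; mkdir -p pics
python3 - <<'E'
from workcell import bot
import cv2,numpy as np
o=bot.get_obs();print(o)
for n in("scene","top","wrist"):
    p,d=bot.camera(n);cv2.imwrite(f"pics/a_{n}.png",p[:,:,::-1]);np.savez(f"a_{n}.npz",p=p,d=d)
    print(n,bot.camera_info(n),(d>0).mean())
E
```

```text
pics
{'clock': 0.0, 'joint_pos': array([-1.27698424e+00,  2.41421448e-01,  3.73633614e-03,  1.33518334e+00,
        4.56653488e-08,  1.57077611e+00]), 'joint_vel': array([ 0.00141652, -0.0011917 , -0.00038672, -0.00013649, -0.00054175,
       -0.0009857 ]), 'tau': array([-9.18665319e-04, -3.72314715e+01,  2.52410012e+01,  1.69454858e-02,
       -1.86631638e-05,  1.68022490e-05]), 'eef_pos': array([ 0.14462202, -0.47798012,  0.23041333]), 'tool_rot': array([ 0.42185592,  0.56839567, -0.42098264,  0.56721914]), 'ft_force': array([-0.10723607, -0.30219774,  0.45153434]), 'ft_torque': array([ 0.01940326,  0.01924806, -0.01540239]), 'grip_width': 0.08521182145326939}
scene {'camera_matrix': array([[470.71478836,   0.        , 320.88437101],
       [  0.        , 470.71478836, 242.49031859],
       [  0.        ,   0.        ,   1.        ]]), 'D': array([-0.11467163,  0.        ,  0.        ,  0.        ,  0.        ]), 'R': array([[ 0.2735338 ,  0.96185844, -0.00275762],
       [ 0.60572963, -0.17448334, -0.77630354],
       [-0.74717527,  0.21067488, -0.63035324]]), 't': array([-0.13126
[... 458 characters left out ...]
 't': array([-0.00161882,  0.45993304,  1.04816133])} 0.9960774739583333
wrist {'camera_matrix': array([[377.34135639,   0.        , 318.44295458],
       [  0.        , 377.34135639, 238.31582929],
       [  0.        ,   0.        ,   1.        ]]), 'D': array([-0.02581519,  0.        ,  0.        ,  0.        ,  0.        ]), 'mount': array([[-1.13313565e-03, -2.69052624e-01,  9.63124811e-01,
        -1.43295338e-01],
       [ 7.93314167e-04, -9.63125368e-01, -2.69051846e-01,
         6.71390279e-02],
       [ 9.99999043e-01,  4.59188319e-04,  1.30479495e-03,
        -8.97963538e-04],
       [ 0.00000000e+00,  0.00000000e+00,  0.00000000e+00,
         1.00000000e+00]])} 0.9959635416666667
```

View pics/a_top.png

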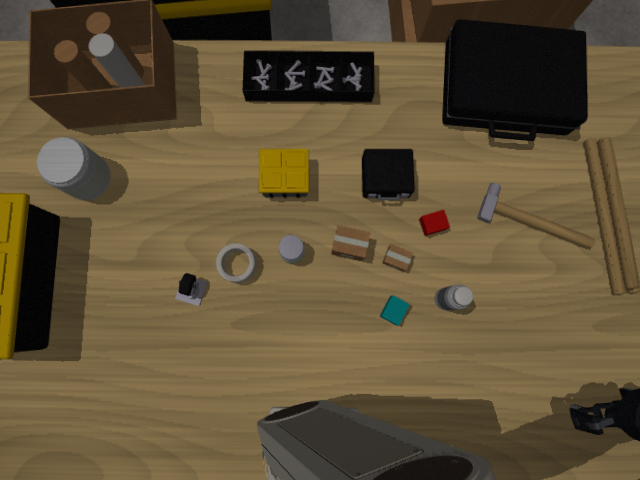

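View pics/a_scene.png

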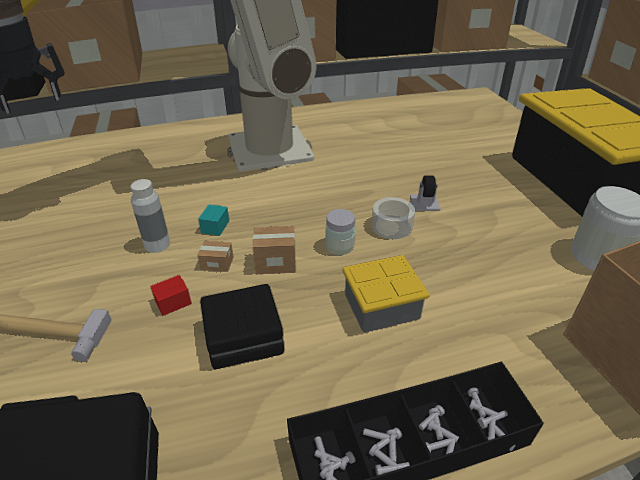

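The top view shows the tote at (284,171) on the left and the case at (388,173) on the right. The jar is at (291,249), the big carton at (351,242), the small carton at (398,258), the can at (457,297), the tape roll at (236,263) and the caster at (190,290). The red and turquoise boxes are decoys. Next I'll measure positions by combining depth with contours.

```bash
cat > h.py <<'E'
import numpy as np,cv2
from scipy.spatial.transform import Rotation as Ro
from workcell import bot
def cloud(name,d,obs=None):
    ci=bot.camera_info(name);K=ci["camera_matrix"]
    v,u=np.mgrid[0:480,0:640]
    n=cv2.undistortPoints(np.stack([u.ravel(),v.ravel()],1).astype(np.float64)[:,None],K,ci["D"])[:,0]
    P=np.c_[n,np.ones(len(n))]*d.reshape(-1,1)
    if name=="wrist":
        M=ci["mount"];P=P@M[:3,:3].T+M[:3,3]
        W=P@Ro.from_quat(obs["tool_rot"]).as_matrix().T+obs["eef_pos"]
    else: W=(P-ci["t"])@ci["R"]
    return W.reshape(480,640,3)
def topmask(W,x0,x1,y0,y1,z0,z1):
    m=(W[...,0]>x0)&(W[...,0]<x1)&(W[...,1]>y0)&(W[...,1]<y1)&(W[...,2]>z0)&(W[...,2]<z1)
    return m
def rect(W,m):
    n,l,s,c=cv2.connectedComponentsWithStats(m.astype(np.uint8))
    k=1+np.argmax(s[1:,4]); Q=W[l==k]
    r=cv2.minAreaRect((Q[:,:2]*1000).astype(np.float32))
    return r,np.median(Q[:,2])*1000,len(Q)
def circ(W,m):
    n,l,s,c=cv2.connectedComponentsWithStats(m.astype(np.uint8))
    k=1+np.argmax(s[1:,4]); Q=W[l==k]
    return cv2.minEnclosingCircle((Q[:,:2]*1000).astype(np.float32)),(Q[:,:2].min(0)+Q[:,:2].max(0))*500,np.median(Q[:,2])*1000,len(Q)
E
python3 - <<'E'
from h import *
for n in("top","scene"):
    z=np.load(f"a_{n}.npz");W=cloud(n,z["d"])
    print(n,"table z",np.median(W[...,2][topmask(W,.3,.6,-.3,.3,-.02,.015)]))
    m=(W[...,2]>.015)&(W[...,2]<.2)&(W[...,0]>.2)&(W[...,0]<.75)&(abs(W[...,1])<.45)
    nn,l,s,c=cv2.connectedComponentsWithStats(m.astype(np.uint8))
    for k in range(1,nn):
        if s[k,4]<80: continue
        Q=W[l==k];top=np.percentile(Q[:,2],98);T=Q[Q[:,2]>top-.006]
        r=cv2.minAreaRect((T[:,:2]*1000).astype(np.float32));cc=(T[:,:2].min(0)+T[:,:2].max(0))*500
        print(np.round(c[k]),"top",round(top*1000,1),"rect",np.round(r[0],1),np.round(r[1],1),round(r[2],1),"bbox",np.round(cc,1),len(T))
E
```

```text
top table z -0.00046917510992419947
[137. 102.] top 169.5 rect [737.  388.7] [  9.6 122.3] 7.7 bbox [738.7 388.9] 175
[486. 115.] top 102.3 rect [ 738.2 -372.3] [156.  31.] 86.5 bbox [ 733.9 -372.1] 689
[284. 171.] top 67.0 rect [599.5  69.5] [ 98.5 107.6] 1.5 bbox [599.5  70.2] 1572
[388. 173.] top 65.7 rect [ 601.8 -159.7] [ 95.6 105.2] 0.6 bbox [ 601.9 -160. ] 1597
[495. 204.] top 28.6 rect [ 532.9 -417.3] [77.6 86.8] 67.0 bbox [ 542.7 -407.8] 416
[434. 221.] top 39.2 rect [ 494.3 -263.8] [42.4 52.5] 16.5 bbox [ 495.  -263.9] 404
[351. 242.] top 67.4 rect [444.4 -76.9] [72.4 56.4] 78.2 bbox [444.4 -76.5] 765
[291. 248.] top 73.5 rect [429.7  50.6] [49.5 50.6] 1.0 bbox [429.7  50.6] 427
[235. 262.] top 47.7 rect [399.  171.6] [82.1 82.5] 0.1 bbox [399.  171.6] 519
[398. 257.] top 39.8 rect [ 414.5 -181.7] [52.2 42.2] 67.6 bbox [ 414.6 -182.4] 391
[188. 285.] top 73.6 rect [351.9 270. ] [21.4 33.2] 72.0 bbox [351.  269.5] 133
[454. 297.] top 142.7 rect [ 326.8 -287.9] [35.7 35. ] 87.6 bbox [ 326.8 -288. ] 257
[395. 309.] top 39.4 rect [ 301.1 -172.1] [40.6 52.6] 62.5 bbox [ 300.7 -1
[... 421 characters left out ...]
51.9] 6.6 bbox [431.7  50. ] 427
[274. 247.] top 65.4 rect [446.4 -77.4] [70.1 59.8] 76.5 bbox [445.5 -76.5] 874
[215. 253.] top 37.5 rect [ 416.5 -181.8] [54.2 46.9] 68.3 bbox [ 417.8 -181.7] 498
[613. 269.] top 169.6 rect [740.8 367.5] [ 7.3 80.8] 8.2 bbox [742.8 367.6] 181
[384. 290.] top 65.1 rect [601.5  69.4] [102.  110.4] 0.7 bbox [602.1  69.6] 3057
[170. 292.] top 38.2 rect [ 496.4 -265.5] [43.2 53. ] 18.1 bbox [ 496.3 -265.1] 596
[241. 324.] top 64.2 rect [ 605.7 -160.2] [ 99.4 108.7] 0.5 bbox [ 605.7 -160. ] 3568
[ 84. 331.] top 27.7 rect [ 536.8 -417.6] [77.8 89.3] 68.3 bbox [ 547.6 -409. ] 870
[ 72. 407.] top 101.7 rect [ 737.1 -373.1] [153.1  26.9] 89.5 bbox [ 736.5 -373.1] 1772
```

Run:
```python
from h import *
o=bot.get_obs();R=Ro.from_quat(o["tool_rot"]).as_matrix();print(R.round(3));print("jaw ang",np.degrees(np.arctan2(R[1,2],R[0,2])),o["joint_pos"])
z=np.load("a_top.npz");W=cloud("top",z["d"])
for nm,b in dict(tray=(.62,.9,-.15,.16),case=(.64,.9,-.7,-.25)).items():
    Q=W[topmask(W,*b,.02,.2)];print(nm,Q.min(0),Q.max(0))
```

```text
[[-0.     0.957  0.29 ]
 [ 0.002  0.29  -0.957]
 [-1.     0.    -0.002]]
jaw ang -73.1673666639864 [-1.27699447e+00  2.41265653e-01  4.06511467e-03  1.33521276e+00
  1.95498730e-05  1.57081331e+00]
tray [ 0.62001711 -0.14994047  0.02000552] [0.88997948 0.15986855 0.0697528 ]
case [ 0.64000045 -0.6893837   0.02001335] [ 0.89997177 -0.29254149  0.10554323]
```

Call:
step_arm([
  {"x":15,"y":20,"z":-2,"twist":30,"jaw":8.5},
  {"x":30.1,"y":40.1,"z":-5,"twist":61,"jaw":8.5},
  {"x":30.1,"y":40.1,"z":-5,"twist":61,"jaw":8.5},
  {"x":30.1,"y":40.1,"z":-5,"twist":61,"jaw":8.5},
  {"x":30.1,"y":40.1,"z":-5,"twist":61,"jaw":8.5},
  {"x":30.1,"y":40.1,"z":-5,"twist":61,"jaw":8.5},
  {"x":30.1,"y":40.1,"z":-5,"twist":61,"jaw":8.5},
  {"x":30.1,"y":40.1,"z":-5,"twist":61,"jaw":8.5},
  {"x":30.1,"y":40.1,"z":-5,"twist":61,"jaw":8.5},
  {"x":30.1,"y":40.1,"z":-5,"twist":61,"jaw":8.5},
])

```text
clock: 0.98
eef_pos: [0.394, -0.1449, 0.1894]
tool_rot: [0.074, 0.704, -0.074, 0.703]
ft_force: [0.2, -2.1, -0.5]
grip_width: 0.085
```

Call:
step_arm([
  {"z":0},
])

```text
$.series[0]: bad value
```

Call:
step_arm([
  {"x":5.2,"y":6.8,"z":-2,"twist":0,"jaw":8.5},
  {"x":5.2,"y":6.8,"z":-2,"twist":0,"jaw":8.5},
  {"x":5.2,"y":6.8,"z":-2,"twist":0,"jaw":8.5},
  {"x":5.2,"y":6.8,"z":-2,"twist":0,"jaw":8.5},
])

```text
clock: 1.32
eef_pos: [0.4465, -0.0748, 0.1683]
tool_rot: [0.072, 0.705, -0.072, 0.702]
ft_force: [-0.0, 0.6, 0.3]
grip_width: 0.0848
```

```bash
cat >> h.py <<'E'
def st():
    o=bot.get_obs();R=Ro.from_quat(o["tool_rot"]).as_matrix()
    print("t%.2f"%o["clock"],"pos",(o["eef_pos"]*1000).round(1),"jaw",np.degrees(np.arctan2(R[1,2],R[0,2])).round(2),"F",o["ft_force"].round(1),"w",(o["grip_width"]*1000).round(1),"tilt",R[:,0].round(3))
    return o
def snap(n,f):
    o=st();p,d=bot.camera(n);cv2.imwrite(f"pics/{f}.png",p[:,:,::-1]);np.savez(f"{f}.npz",p=p,d=d)
    return p,d,cloud(n,d,o)
E
python3 - <<'E'
from h import *
p,d,W=snap("wrist","b_wrist")
E
```

```text
Traceback (most recent call last):
  File "h.py", line 31, in snap
    o=st();p,d=bot.camera(n);cv2.imwrite(f"pics/{f}.png",p[:,:,::-1]);np.savez(f"{f}.npz",p=p,d=d)
  File "h.py", line 28, in st
    print("t%.2f"%o["clock"],"pos",(o["eef_pos"]*1000).round(1),"jaw",np.degrees(np.arctan2(R[1,2],R[0,2])).round(2),"F",o["ft_force"].round(1),"w",(o["grip_width"]*1000).round(1),"tilt",R[:,0].round(3))
                                                                                                                                                    ^^^^^^^^^^^^^^^^^^^^^^^^^^^^
AttributeError: 'float' object has no attribute 'round'
```

```bash
sed -i 's/(o\["grip_width"\]\*1000).round(1)/round(o["grip_width"]*1000,1)/' h.py
python3 - <<'E'
from h import *
p,d,W=snap("wrist","b_wrist")
r=rect(W,topmask(W,.38,.5,-.14,-.02,.05,.08));print(r)
E
```

```text
t1.32 pos [446.5 -74.8 168.3] jaw -11.74 F [-0.   0.6  0.3] w 84.8 tilt [-0.004  0.001 -1.   ]
(((444.597900390625, -74.51116943359375), (73.15914154052734, 56.15707778930664), 77.87774658203125), np.float64(64.8674779854222), 8606)
```

View pics/b_wrist.png

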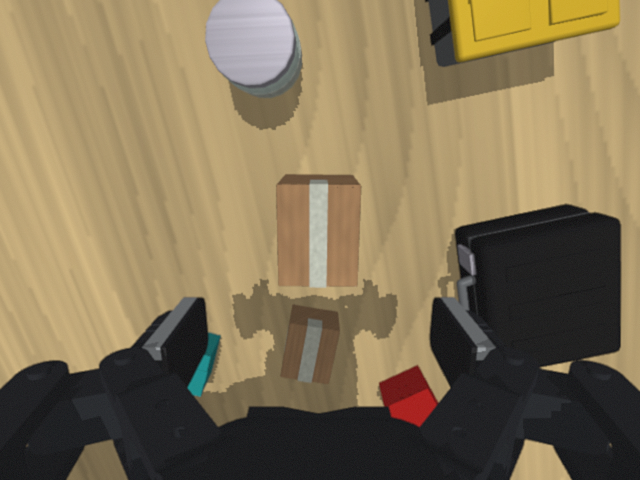

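The wrist view shows the big carton at (318,235), centred between the fingers and square to them. I'll go down and grip it.

Call:
step_arm([
  {"x":-0.1,"y":-0.05,"z":-4,"twist":-0.3,"jaw":8.5},
  {"x":-0.1,"y":-0.05,"z":-8,"twist":-0.3,"jaw":8.5},
  {"x":-0.1,"y":-0.05,"z":-11,"twist":-0.3,"jaw":8.5},
  {"x":-0.1,"y":-0.05,"z":-13.5,"twist":-0.3,"jaw":8.5},
  {"x":-0.1,"y":-0.05,"z":-14.8,"twist":-0.3,"jaw":8.5},
  {"x":-0.1,"y":-0.05,"z":-14.8,"twist":-0.3,"jaw":8.5},
  {"x":-0.1,"y":-0.05,"z":-14.8,"twist":-0.3,"jaw":5},
  {"x":-0.1,"y":-0.05,"z":-14.8,"twist":-0.3,"jaw":5},
  {"x":-0.1,"y":-0.05,"z":-14.8,"twist":-0.3,"jaw":5},
  {"x":-0.1,"y":-0.05,"z":-14.8,"twist":-0.3,"jaw":5},
])

```text
clock: 2.2
eef_pos: [0.4461, -0.0775, 0.0224]
tool_rot: [0.075, 0.703, -0.076, 0.703]
ft_force: [-0.6, -1.1, 4.4]
grip_width: 0.0554
```

Call:
step_arm([
  {"x":0,"y":0,"z":0,"twist":0,"jaw":5},
  {"x":0,"y":0,"z":2,"twist":0,"jaw":5},
  {"x":0,"y":0,"z":5,"twist":0,"jaw":5},
  {"x":0,"y":0,"z":8,"twist":0,"jaw":5},
  {"x":0,"y":0,"z":10,"twist":0,"jaw":5},
  {"x":2.5,"y":0.5,"z":10,"twist":3,"jaw":5},
  {"x":5,"y":1,"z":10,"twist":6,"jaw":5},
  {"x":8,"y":1.8,"z":10,"twist":9,"jaw":5},
  {"x":11,"y":2.4,"z":10,"twist":12,"jaw":5},
  {"x":14,"y":3,"z":10,"twist":13,"jaw":5},
])

```text
clock: 3.03
eef_pos: [0.5869, -0.0469, 0.1224]
tool_rot: [-0.006, 0.707, 0.005, 0.707]
ft_force: [0.9, -0.3, -2.8]
grip_width: 0.0553
```

Call:
step_arm([
  {"x":2.5,"y":0,"z":0,"twist":0,"jaw":5},
  {"x":2.5,"y":0,"z":0,"twist":0,"jaw":5},
  {"x":2.5,"y":0,"z":0,"twist":0,"jaw":5},
])

```text
clock: 3.28
eef_pos: [0.6121, -0.0465, 0.1213]
tool_rot: [-0.006, 0.708, 0.006, 0.706]
ft_force: [-0.5, 0.2, -2.9]
grip_width: 0.0554
```

Run:
```python
from h import *
p,d,W=snap("wrist","c_wrist")
p,d,W=snap("top","c_top")
```

```text
t3.28 pos [612.1 -46.5 121.3] jaw 0.96 F [-0.5  0.2 -2.9] w 55.4 tilt [-0.002 -0.001 -1.   ]
t3.33 pos [610.9 -46.7 121.4] jaw 0.93 F [-0.2  0.1 -3.1] w 55.3 tilt [-0.003 -0.001 -1.   ]
```

View pics/c_wrist.png

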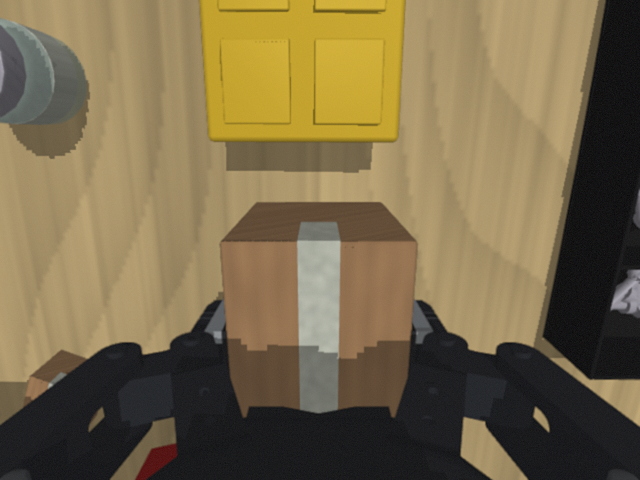

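The carton is held squarely at (318,300). The tote's near edge is at row 140, spanning columns 210 to 400. I'll measure the offset between them.

Run:
```python
from h import *
o=bot.get_obs();d=np.load("c_wrist.npz")["d"];o["eef_pos"]=np.array([.6121,-.0465,.1213]);W=cloud("wrist",d,o)
m=topmask(W,.5,.72,-.12,0.005,.14,.19);Q=W[m];T=Q[Q[:,2]>np.percentile(Q[:,2],50)-.006]
print("carton z",np.percentile(T[:,2],[5,50,95]),"x",np.percentile(T[:,0],[1,99]),"y",T[:,1].max())
m=topmask(W,.5,.72,0.005,.2,.055,.075);Q=W[m];print("tote x",np.percentile(Q[:,0],[.5,99.5]),"y",np.percentile(Q[:,1],[0.2,1]),np.median(Q[:,2]))
print(rect(W,m))
```

```text
carton z [0.16264354 0.16403352 0.186369  ] x [0.55320298 0.66926326] y -0.006104612865070393
tote x [0.5521777  0.65017899] y [0.01747589 0.01824054] 0.06363293065671964
(((601.0452270507812, 50.602935791015625), (100.85318756103516, 66.82891845703125), 1.0025393962860107), np.float64(63.632930656719644), 28025)
```

Call:
step_arm([
  {"x":-0.85,"y":0,"z":0,"twist":0,"jaw":5},
  {"x":-0.85,"y":0,"z":-3,"twist":0,"jaw":5},
  {"x":-0.85,"y":0,"z":-6,"twist":0,"jaw":5},
  {"x":-0.85,"y":0,"z":-8,"twist":0,"jaw":5},
  {"x":-0.85,"y":0,"z":-9,"twist":0,"jaw":5},
  {"x":-0.85,"y":0,"z":-9.6,"twist":0,"jaw":5},
  {"x":-0.85,"y":0,"z":-9.9,"twist":0,"jaw":5},
  {"x":-0.85,"y":0,"z":-9.9,"twist":0,"jaw":5},
  {"x":-0.85,"y":0,"z":-9.9,"twist":0,"jaw":5},
])

```text
clock: 4.13
eef_pos: [0.603, -0.0469, 0.0242]
tool_rot: [-0.006, 0.707, 0.005, 0.707]
ft_force: [-0.3, -0.1, -2.3]
grip_width: 0.0554
```

Call:
step_arm([
  {"x":0,"y":0,"z":-0.15,"twist":0,"jaw":5},
  {"x":0,"y":0,"z":-0.2,"twist":0,"jaw":5},
  {"x":0,"y":0,"z":-0.2,"twist":0,"jaw":5},
])

```text
clock: 4.38
eef_pos: [0.6036, -0.047, 0.023]
tool_rot: [-0.006, 0.707, 0.005, 0.708]
ft_force: [0.0, 0.2, -2.3]
grip_width: 0.0553
```

Call:
step_arm([
  {"x":-0.05,"y":0,"z":-0.15,"twist":0,"jaw":5},
  {"x":-0.05,"y":0,"z":-0.15,"twist":0,"jaw":5},
  {"x":-0.05,"y":0,"z":-0.15,"twist":0,"jaw":5},
])

```text
clock: 4.63
eef_pos: [0.6036, -0.047, 0.0225]
tool_rot: [-0.006, 0.706, 0.005, 0.708]
ft_force: [-1.4, -0.2, 5.7]
grip_width: 0.0557
```

Contact, 5.7 N upward. Now I'll release, lift and look.

Call:
step_arm([
  {"x":0,"y":0,"z":0,"twist":0,"jaw":8.5},
  {"x":0,"y":0,"z":0,"twist":0,"jaw":8.5},
  {"x":0,"y":0,"z":0,"twist":0,"jaw":8.5},
  {"x":0,"y":0,"z":0,"twist":0,"jaw":8.5},
  {"x":0,"y":0,"z":3,"twist":0,"jaw":8.5},
  {"x":0,"y":0,"z":6,"twist":0,"jaw":8.5},
  {"x":0,"y":0,"z":10,"twist":0,"jaw":8.5},
  {"x":0,"y":0,"z":14,"twist":0,"jaw":8.5},
  {"x":-6,"y":-4,"z":14,"twist":-8,"jaw":8.5},
  {"x":-10,"y":-7,"z":14,"twist":-12,"jaw":8.5},
])

```text
clock: 5.47
eef_pos: [0.5392, -0.0945, 0.1666]
tool_rot: [0.068, 0.699, -0.07, 0.708]
ft_force: [0.0, -1.9, -0.7]
grip_width: 0.0852
```

Call:
step_arm([
  {"x":-9,"y":-6.5,"z":0,"twist":-12,"jaw":8.5},
  {"x":-9,"y":-6.5,"z":0,"twist":-12,"jaw":8.5},
  {"x":-9,"y":-6.5,"z":0,"twist":-12,"jaw":8.5},
  {"x":-9,"y":-6.5,"z":0,"twist":-12,"jaw":8.5},
])

```text
clock: 5.8
eef_pos: [0.4451, -0.1615, 0.1668]
tool_rot: [0.142, 0.688, -0.146, 0.696]
ft_force: [0.4, 0.9, 0.0]
grip_width: 0.085
```

Run:
```python
from h import *
for n in("top","scene","wrist"):
    p,d,W=snap(n,"d_"+n)
    m=(W[...,2]>.015)&(W[...,2]<.18)&(W[...,0]>.2)&(W[...,0]<.68)&(abs(W[...,1])<.35)
    nn,l,s,c=cv2.connectedComponentsWithStats(m.astype(np.uint8))
    for k in range(1,nn):
        if s[k,4]<80: continue
        Q=W[l==k];top=np.percentile(Q[:,2],98);T=Q[Q[:,2]>top-.006]
        r=cv2.minAreaRect((T[:,:2]*1000).astype(np.float32))
        print(np.round(c[k]),"top",round(top*1000,1),"rect",np.round(r[0],1),np.round(r[1],1),round(r[2],1),len(T))
```

```text
t5.80 pos [ 445.1 -161.5  166.8] jaw -23.47 F [0.4 0.9 0. ] w 85.0 tilt [ 0.01  -0.007 -1.   ]
[284. 171.] top 67.2 rect [600.2  70.2] [ 98.1 107.5] 0.6 1532
[387. 173.] top 65.6 rect [ 601.8 -159.6] [ 95.6 106.2] 0.6 1605
[337. 172.] top 67.4 rect [601.6 -46.7] [70.1 55.9] 90.0 712
[291. 248.] top 73.4 rect [429.6  50.6] [49.4 50.6] 0.9 407
[235. 262.] top 47.6 rect [399.1 171.5] [82.1 82.3] 1.0 534
[188. 285.] top 73.7 rect [351.7 269.8] [22.6 32.7] 68.1 126
t5.85 pos [ 447.6 -160.7  167. ] jaw -23.39 F [ 0.4 -0.3  0.2] w 84.8 tilt [ 0.012 -0.007 -1.   ]
[427. 189.] top 71.5 rect [355.1 268.2] [20.4 29.6] 75.0 83
[148. 213.] top 140.8 rect [ 329.4 -289.8] [34.7 35.9] 78.9 211
[393. 215.] top 45.9 rect [399.5 170.1] [85.3 82.4] 2.0 513
[213. 217.] top 38.2 rect [ 301.8 -173.1] [44.  56.6] 61.5 363
[340. 229.] top 71.0 rect [431.7  49.6] [51.9 51.9] 26.1 425
[215. 253.] top 37.4 rect [ 416.1 -181.2] [53.4 46.7] 65.3 493
[384. 290.] top 65.2 rect [601.9  69.4] [102.4 110.9] 0.6 3047
[170. 292.] top 38.2 rect [ 496.1 -265.3] [44. 53.] 16.6 601
[314. 306.] top 65.4 rect [603.5 -46.4] [58.3 73.2] 1.9 1344
[241. 324.] top 64.2 rect [ 605.4 -160.1] [100.1 108.7] 1.3 3572
t5.90 pos [ 449.1 -160.1  167. ] jaw -23.3 F [0.4 0.  0.5] w 84.9 tilt [ 0.013 -0.007 -1.   ]
[465.  18.] top 66.0 rect [597.3 -77.6] [21.1 59.4] 67.2 2003
[522. 138.] top 64.8 rect [ 603.2 -157.7] [100.3 108.6] 0.7 24775
[287. 262.] top 38.3 rect [ 415.1 -179.3] [53.  42.2] 68.5 3554
[410. 310.] top 38.3 rect [ 495.1 -262.5] [42.2 52.8] 17.7 2302
[149. 299.] top 38.2 rect [ 301.1 -170.6] [42.7 51.9] 60.8 2285
[245. 396.] top 72.6 rect [ 329.8 -263.8] [ 4.9 25.5] 81.4 189
```

View pics/d_top.png

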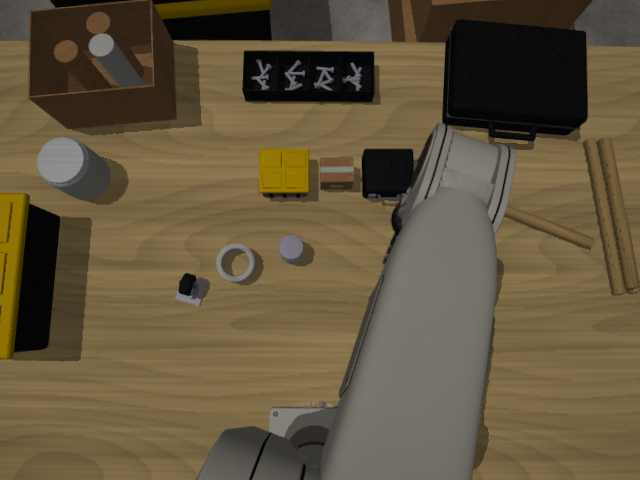

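View pics/d_wrist.png

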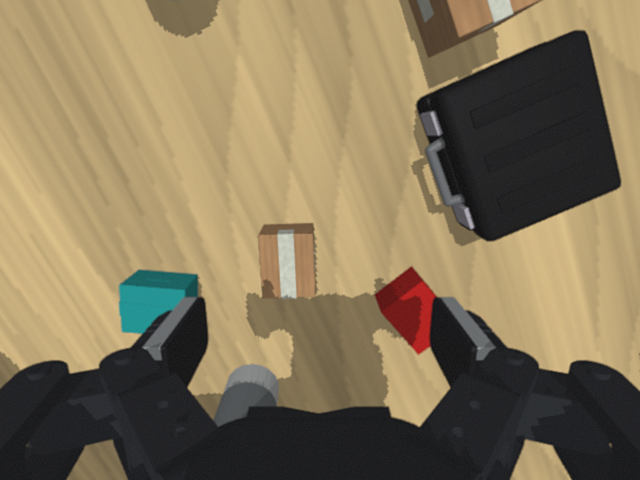

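The big carton stands at about (602.5,-46.5), 113 to 116 mm from both neighbours and square with them. The small carton is at (287,262) in the wrist view. I'll grasp it next.

Call:
step_arm([
  {"x":-3.35,"y":-2.1,"z":-2,"twist":1.2,"jaw":8.0},
  {"x":-3.35,"y":-2.1,"z":-6,"twist":1.2,"jaw":8.0},
  {"x":-3.35,"y":-2.1,"z":-9,"twist":1.2,"jaw":8.0},
  {"x":-3.35,"y":-2.1,"z":-9,"twist":1.2,"jaw":8.0},
  {"x":-3.35,"y":-2.1,"z":-9,"twist":1.2,"jaw":8.0},
])

```text
clock: 6.37
eef_pos: [0.416, -0.1795, 0.0758]
tool_rot: [0.134, 0.691, -0.135, 0.698]
ft_force: [0.2, 0.1, 1.1]
grip_width: 0.0796
```

Call:
step_arm([
  {"x":-0.05,"y":-0.1,"z":-3,"twist":0,"jaw":8.0},
  {"x":-0.05,"y":-0.1,"z":-5.5,"twist":0,"jaw":8.0},
  {"x":-0.05,"y":-0.1,"z":-7,"twist":0,"jaw":8.0},
  {"x":-0.05,"y":-0.1,"z":-7.2,"twist":0,"jaw":8.0},
  {"x":-0.05,"y":-0.1,"z":-7.2,"twist":0,"jaw":3.7},
  {"x":-0.05,"y":-0.1,"z":-7.2,"twist":0,"jaw":3.7},
  {"x":-0.05,"y":-0.1,"z":-7.2,"twist":0,"jaw":3.7},
  {"x":-0.05,"y":-0.1,"z":-7.2,"twist":0,"jaw":3.7},
  {"x":-0.05,"y":-0.1,"z":-7.2,"twist":0,"jaw":3.7},
  {"x":-0.05,"y":-0.1,"z":-7.2,"twist":0,"jaw":3.7},
])

```text
clock: 7.2
eef_pos: [0.4176, -0.1811, 0.0059]
tool_rot: [0.133, 0.689, -0.135, 0.7]
ft_force: [0.6, 0.8, 6.1]
grip_width: 0.0413
```

Call:
step_arm([
  {"x":0,"y":0,"z":2,"twist":0,"jaw":3.7},
  {"x":0,"y":0,"z":5,"twist":0,"jaw":3.7},
  {"x":0,"y":0,"z":8,"twist":0,"jaw":3.7},
  {"x":0,"y":0,"z":11,"twist":0,"jaw":3.7},
  {"x":2,"y":1.5,"z":13,"twist":4,"jaw":3.7},
  {"x":4,"y":3,"z":13,"twist":8,"jaw":3.7},
  {"x":6.5,"y":4.7,"z":13,"twist":12,"jaw":3.7},
  {"x":9,"y":6.5,"z":13,"twist":16,"jaw":3.7},
  {"x":11.5,"y":8.3,"z":13,"twist":20,"jaw":3.7},
  {"x":14,"y":10.1,"z":13,"twist":23,"jaw":3.7},
])

```text
clock: 8.03
eef_pos: [0.5588, -0.0793, 0.1369]
tool_rot: [-0.008, 0.701, 0.008, 0.713]
ft_force: [1.0, -1.4, -0.9]
grip_width: 0.0413
```

Call:
step_arm([
  {"x":2.5,"y":1.8,"z":0,"twist":0,"jaw":3.7},
  {"x":4.3,"y":3.2,"z":0,"twist":0,"jaw":3.7},
  {"x":4.3,"y":3.2,"z":0,"twist":0,"jaw":3.7},
  {"x":4.3,"y":3.2,"z":0,"twist":0,"jaw":3.7},
])

```text
clock: 8.37
eef_pos: [0.6024, -0.0463, 0.1371]
tool_rot: [-0.009, 0.701, 0.008, 0.713]
ft_force: [0.2, 0.2, -1.7]
grip_width: 0.0411
```

Run:
```python
from h import *
p,d,W=snap("wrist","e_wrist")
st()
p,d,W=snap("scene","e_scene")
```

```text
t8.37 pos [602.4 -46.3 137.1] jaw 1.37 F [ 0.2  0.2 -1.7] w 41.1 tilt [ 0.017 -0.    -1.   ]
t8.42 pos [601.4 -47.1 137. ] jaw 1.3 F [-0.1 -0.4 -0.9] w 40.9 tilt [ 0.016 -0.    -1.   ]
t8.42 pos [601.4 -47.1 137. ] jaw 1.3 F [-0.1 -0.4 -0.9] w 40.9 tilt [ 0.016 -0.    -1.   ]
```

View pics/e_wrist.png

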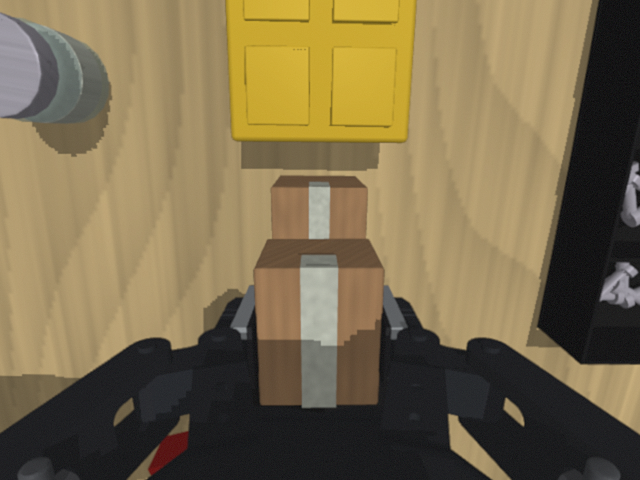

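The small carton's tape (320,330) lines up with the big carton's tape (319,210). I'll measure the y offset.

Run:
```python
from h import *
o=bot.get_obs();o["eef_pos"]=np.array([.6024,-.0463,.1371]);d=np.load("e_wrist.npz")["d"];W=cloud("wrist",d,o)
c=W[250:400,319]; print("small strip y,z",[(round(a[0]*1000),round(a[1]*1000,1),round(a[2]*1000,1)) for a in W[240:420:10,320]])
print("row 300 x",[(u,round(W[300,u,0]*1000,1),round(W[300,u,2]*1000)) for u in (254,258,262,376,380,384)])
print("big y",[(v,round(W[v,319,1]*1000,1),round(W[v,319,2]*1000)) for v in range(170,245,6)])
print("big x",[(u,round(W[210,u,0]*1000,1),round(W[210,u,2]*1000)) for u in (266,270,274,362,366,370)])
```

```text
small strip y,z [(601, np.float64(-18.8), np.float64(136.0)), (601, np.float64(-19.1), np.float64(148.3)), (601, np.float64(-18.8), np.float64(160.6)), (601, np.float64(-19.4), np.float64(168.4)), (601, np.float64(-22.8), np.float64(168.4)), (601, np.float64(-26.3), np.float64(168.3)), (601, np.float64(-30.0), np.float64(167.9)), (601, np.float64(-33.2), np.float64(168.6)), (601, np.float64(-36.8), np.float64(168.7)), (601, np.float64(-40.5), np.float64(168.6)), (601, np.float64(-44.4), np.float64(168.3)), (601, np.float64(-48.4), np.float64(168.0)), (602, np.float64(-52.4), np.float64(167.9)), (602, np.float64(-55.6), np.float64(168.9)), (602, np.float64(-60.0), np.float64(168.3)), (602, np.float64(-64.2), np.float64(168.2)), (602, np.float64(-68.1), np.float64(168.5)), (606, np.float64(-159.6), np.float64(65.4))]
row 300 x [(254, np.float64(578.1), 158), (258, np.float64(581.1), 169), (262, np.float64(582.2), 168), (376, np.float64(619.5), 167), (380, np.float64(620.8), 167), (384, np.float64(624.0), 158)]
big y [(170, np.float64(-4.0), 1), (176, np.float64(-7.6), 8), (182, np.float64(-7.4), 44), (188, np.float64(-8.3), 64), (194, np.float64(-11.6), 65), (200, np.float64(-14.9), 66), (206, np.float64(-18.6), 65), (212, np.float64(-22.1), 65), (218, np.float64(-25.9), 64), (224, np.float64(-29.3), 65), (230, np.float64(-33.2), 64), (236, np.float64(-36.5), 65), (242, np.float64(-19.1), 138)]
big x [(266, np.float64(563.8), 1), (270, np.float64(566.9), 2), (274, np.float64(576.1), 64), (362, np.float64(627.4), 64), (366, np.float64(629.6), 65), (370, np.float64(642.0), 2)]
```

Call:
step_arm([
  {"x":0.2,"y":0.2,"z":-1,"twist":-0.3,"jaw":3.7},
  {"x":0.2,"y":0.2,"z":-3.5,"twist":-0.3,"jaw":3.7},
  {"x":0.2,"y":0.2,"z":-5,"twist":-0.3,"jaw":3.7},
  {"x":0.2,"y":0.2,"z":-6,"twist":-0.3,"jaw":3.7},
  {"x":0.2,"y":0.2,"z":-6.5,"twist":-0.3,"jaw":3.7},
  {"x":0.2,"y":0.2,"z":-6.6,"twist":-0.3,"jaw":3.7},
  {"x":0.2,"y":0.2,"z":-6.6,"twist":-0.3,"jaw":3.7},
])

```text
clock: 9.05
eef_pos: [0.6031, -0.0459, 0.0713]
tool_rot: [-0.006, 0.701, 0.005, 0.713]
ft_force: [0.3, 0.1, -1.4]
grip_width: 0.0408
```

Call:
step_arm([
  {"x":0,"y":0,"z":-0.1,"twist":0,"jaw":3.7},
  {"x":0,"y":0,"z":-0.2,"twist":0,"jaw":3.7},
  {"x":0,"y":0,"z":-0.2,"twist":0,"jaw":3.7},
])

```text
clock: 9.3
eef_pos: [0.6037, -0.0461, 0.07]
tool_rot: [-0.006, 0.701, 0.005, 0.713]
ft_force: [1.1, 0.0, -0.3]
grip_width: 0.0411
```

Call:
step_arm([
  {"x":0,"y":0.1,"z":-0.1,"twist":0,"jaw":3.7},
  {"x":0,"y":0.1,"z":-0.1,"twist":0,"jaw":3.7},
  {"x":0,"y":0.1,"z":-0.05,"twist":0,"jaw":6.5},
  {"x":0,"y":0.1,"z":-0.05,"twist":0,"jaw":6.5},
  {"x":0,"y":0.1,"z":0,"twist":0,"jaw":6.5},
  {"x":0,"y":0.1,"z":2,"twist":0,"jaw":7},
  {"x":0,"y":0.1,"z":5,"twist":0,"jaw":7},
  {"x":0,"y":0.1,"z":9,"twist":0,"jaw":8.5},
  {"x":0,"y":0.1,"z":12,"twist":0,"jaw":8.5},
  {"x":-3,"y":1,"z":14,"twist":0,"jaw":8.5},
])

```text
clock: 10.13
eef_pos: [0.5791, -0.037, 0.213]
tool_rot: [-0.006, 0.698, 0.005, 0.716]
ft_force: [1.2, 0.4, 0.7]
grip_width: 0.0855
```

Call:
step_arm([
  {"x":-4,"y":2,"z":0,"twist":0,"jaw":8.5},
  {"x":-8,"y":5,"z":0,"twist":0,"jaw":8.5},
  {"x":-14.8,"y":8.7,"z":-2,"twist":0,"jaw":8.5},
  {"x":-14.8,"y":8.7,"z":-5,"twist":0,"jaw":8.5},
  {"x":-14.8,"y":8.7,"z":-5,"twist":0,"jaw":8.5},
  {"x":-14.8,"y":8.7,"z":-5,"twist":0,"jaw":8.5},
  {"x":-14.8,"y":8.7,"z":-5,"twist":0,"jaw":8.5},
])

```text
clock: 10.72
eef_pos: [0.4305, 0.0503, 0.1629]
tool_rot: [-0.006, 0.698, 0.005, 0.716]
ft_force: [0.8, -0.4, 0.5]
grip_width: 0.0853
```

Run:
```python
from h import *
p,d,W=snap("wrist","f_wrist")
print("jar",circ(W,topmask(W,.37,.5,0,.1,.06,.09)))
p,d,W=snap("scene","f_scene")
m=topmask(W,.5,.7,-.1,0,.09,.11);print("small",rect(W,m))
m=topmask(W,.5,.7,-.1,0,.06,.07);print("big",rect(W,m))
p,d,W=snap("top","f_top")
m=topmask(W,.5,.7,-.1,0,.09,.11);print("small",rect(W,m))
```

```text
t10.72 pos [430.5  50.3 162.9] jaw 0.92 F [ 0.8 -0.4  0.5] w 85.3 tilt [ 0.026 -0.002 -1.   ]
jar (((430.3147888183594, 53.506103515625), 26.455310821533203), array([430.29714525,  53.74343951]), np.float64(70.74161295196546), 5024)
t10.77 pos [432.3  50.1 163.8] jaw 0.86 F [ 0.6 -0.7  0.3] w 84.6 tilt [ 0.029 -0.001 -1.   ]
small (((604.1184692382812, -46.77428436279297), (53.07316589355469, 44.223636627197266), 89.6457290649414), np.float64(99.53930088928777), 880)
big (((603.511962890625, -46.50336456298828), (58.51051330566406, 72.60527038574219), 0.6607747077941895), np.float64(63.663835591582135), 566)
t10.82 pos [433.2  50.  164.2] jaw 0.82 F [-0.3  0.5  0.7] w 85.1 tilt [ 0.03  -0.001 -1.   ]
small (((602.311767578125, -47.13325500488281), (45.04376220703125, 50.840484619140625), 0.1875620037317276), np.float64(99.40393380068274), 517)
```

View pics/f_wrist.png

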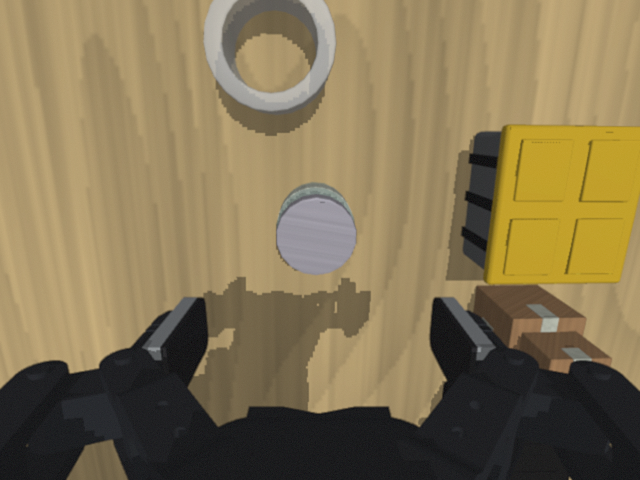

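View pics/f_scene.png

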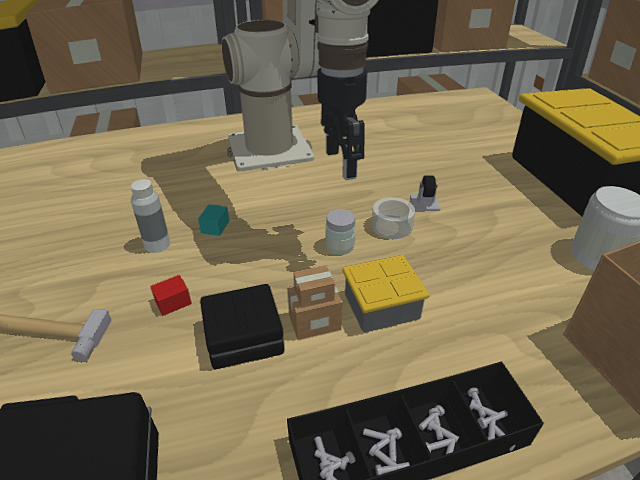

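The stack is good: the small carton is within about 1 mm of the big one. The jar's lid is at (316,235) in the wrist view. I'll go down and grasp it by the glass.

Call:
step_arm([
  {"x":-0.2,"y":0.1,"z":-3,"twist":0,"jaw":8.5},
  {"x":-0.2,"y":0.1,"z":-6,"twist":0,"jaw":8.5},
  {"x":-0.2,"y":0.1,"z":-8,"twist":0,"jaw":8.5},
  {"x":-0.2,"y":0.1,"z":-8,"twist":0,"jaw":8.5},
  {"x":-0.2,"y":0.1,"z":-8,"twist":0,"jaw":8.5},
])

```text
clock: 11.28
eef_pos: [0.432, 0.0504, 0.0842]
tool_rot: [-0.005, 0.697, 0.004, 0.717]
ft_force: [0.1, -0.4, 0.5]
grip_width: 0.0848
```

Run:
```python
from h import *
st()
```

```text
t11.28 pos [432.   50.4  84.2] jaw 0.74 F [ 0.1 -0.4  0.5] w 84.8 tilt [ 0.029 -0.001 -1.   ]
```

Call:
step_arm([
  {"x":-0.15,"y":0.05,"z":-3,"twist":0,"jaw":8.5},
  {"x":-0.15,"y":0.05,"z":-5.5,"twist":0,"jaw":8.5},
  {"x":-0.15,"y":0.05,"z":-7,"twist":0,"jaw":8.5},
  {"x":-0.15,"y":0.05,"z":-7,"twist":0,"jaw":8.5},
  {"x":-0.15,"y":0.05,"z":-7,"twist":0,"jaw":5},
  {"x":-0.15,"y":0.05,"z":-7,"twist":0,"jaw":5},
  {"x":-0.15,"y":0.05,"z":-7,"twist":0,"jaw":5},
  {"x":-0.15,"y":0.05,"z":-7,"twist":0,"jaw":5},
  {"x":-0.15,"y":0.05,"z":-7,"twist":0,"jaw":5},
])

```text
clock: 12.03
eef_pos: [0.4328, 0.0511, 0.0166]
tool_rot: [-0.005, 0.695, 0.004, 0.719]
ft_force: [-0.4, -0.2, 6.2]
grip_width: 0.0548
```

Run:
```python
from h import *
st()
```

```text
t12.03 pos [432.8  51.1  16.6] jaw 0.73 F [-0.4 -0.2  6.2] w 54.8 tilt [ 0.034 -0.001 -0.999]
```

Call:
step_arm([
  {"x":0,"y":0,"z":2,"twist":0,"jaw":5},
  {"x":0,"y":0,"z":5,"twist":0,"jaw":5},
  {"x":0,"y":0,"z":9,"twist":0,"jaw":5},
  {"x":0,"y":0,"z":12.5,"twist":0,"jaw":5},
  {"x":0,"y":0,"z":14.5,"twist":0,"jaw":5},
  {"x":0.5,"y":-2,"z":14.5,"twist":0,"jaw":5},
  {"x":1.5,"y":-4.5,"z":14.5,"twist":0,"jaw":5},
  {"x":3,"y":-7.5,"z":14.5,"twist":0,"jaw":5},
  {"x":4.5,"y":-10.5,"z":14.5,"twist":0,"jaw":5},
  {"x":6,"y":-13.5,"z":14.5,"twist":0,"jaw":5},
])

```text
clock: 12.87
eef_pos: [0.4936, -0.0853, 0.1633]
tool_rot: [-0.005, 0.694, 0.004, 0.72]
ft_force: [0.9, 0.2, -1.8]
grip_width: 0.0542
```

Call:
step_arm([
  {"x":1.8,"y":-3,"z":0,"twist":0,"jaw":5},
  {"x":3.6,"y":-6,"z":0,"twist":0,"jaw":5},
  {"x":5.4,"y":-9,"z":0,"twist":0,"jaw":5},
  {"x":7.4,"y":-12,"z":0,"twist":0,"jaw":5},
  {"x":9.4,"y":-15,"z":0,"twist":0,"jaw":5},
  {"x":11.2,"y":-17.6,"z":0,"twist":0,"jaw":5},
  {"x":11.2,"y":-17.6,"z":0,"twist":0,"jaw":5},
  {"x":11.2,"y":-17.6,"z":0,"twist":0,"jaw":5},
])

```text
clock: 13.53
eef_pos: [0.6058, -0.2628, 0.163]
tool_rot: [-0.004, 0.694, 0.003, 0.72]
ft_force: [0.7, -0.7, -1.9]
grip_width: 0.0545
```

Run:
```python
from h import *
o=st();print(o["joint_pos"].round(2))
p,d,W=snap("wrist","g_wrist")
for r in (120,140,160,200,260,320):print(r,(W[r,[200,260,318,380]]*1000).round(0).tolist())
```

```text
t13.53 pos [ 605.8 -262.8  163. ] jaw 0.63 F [ 0.7 -0.7 -1.9] w 54.5 tilt [ 0.036 -0.001 -0.999]
[-0.42  0.57  0.32  1.29  0.01  1.14]
t13.53 pos [ 605.8 -262.8  163. ] jaw 0.63 F [ 0.7 -0.7 -1.9] w 54.5 tilt [ 0.036 -0.001 -0.999]
120 [[519.0, -186.0, 1.0], [572.0, -187.0, 63.0], [607.0, -187.0, 63.0], [646.0, -186.0, 63.0]]
140 [[518.0, -201.0, 1.0], [571.0, -199.0, 63.0], [607.0, -199.0, 64.0], [646.0, -198.0, 64.0]]
160 [[517.0, -216.0, 1.0], [571.0, -211.0, 61.0], [607.0, -211.0, 62.0], [647.0, -211.0, 61.0]]
200 [[514.0, -248.0, 1.0], [563.0, -248.0, 1.0], [610.0, -248.0, 0.0], [661.0, -247.0, 1.0]]
260 [[511.0, -299.0, 1.0], [580.0, -246.0, 154.0], [603.0, -233.0, 194.0], [664.0, -299.0, 2.0]]
320 [[563.0, -256.0, 189.0], [587.0, -241.0, 217.0], [602.0, -241.0, 218.0], [619.0, -242.0, 217.0]]
```

View pics/g_wrist.png

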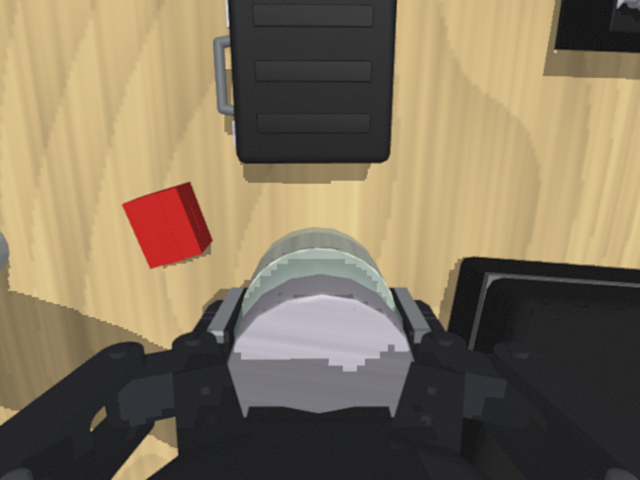

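The jar is held at (320,330). The case's near edge is at row 162, and the black box at (560,330) is well clear. I'll lower the jar.

Call:
step_arm([
  {"x":0,"y":0.3,"z":-3,"twist":0,"jaw":5},
  {"x":0,"y":0.3,"z":-6.5,"twist":0,"jaw":5},
  {"x":0,"y":0.3,"z":-9.5,"twist":0,"jaw":5},
  {"x":0,"y":0.3,"z":-12,"twist":0,"jaw":5},
  {"x":0,"y":0.3,"z":-13.5,"twist":0,"jaw":5},
  {"x":0,"y":0.3,"z":-14.2,"twist":0,"jaw":5},
  {"x":0,"y":0.3,"z":-14.3,"twist":0,"jaw":5},
  {"x":0,"y":0.3,"z":-14.3,"twist":0,"jaw":5},
])

```text
clock: 14.25
eef_pos: [0.6054, -0.2578, 0.0214]
tool_rot: [-0.005, 0.694, 0.004, 0.72]
ft_force: [0.4, -0.2, -2.0]
grip_width: 0.0547
```

Call:
step_arm([
  {"x":0,"y":-0.1,"z":-0.2,"twist":0,"jaw":5},
  {"x":0,"y":-0.1,"z":-0.4,"twist":0,"jaw":5},
  {"x":0,"y":-0.1,"z":-0.45,"twist":0,"jaw":5},
  {"x":0,"y":-0.1,"z":-0.45,"twist":0,"jaw":5},
])

```text
clock: 14.58
eef_pos: [0.6058, -0.259, 0.0177]
tool_rot: [-0.005, 0.694, 0.004, 0.72]
ft_force: [0.0, -0.4, -1.8]
grip_width: 0.0546
```

Call:
step_arm([
  {"x":0,"y":0,"z":-0.15,"twist":0,"jaw":5},
  {"x":0,"y":0,"z":-0.2,"twist":0,"jaw":5},
  {"x":0,"y":0,"z":-0.2,"twist":0,"jaw":5},
])

```text
clock: 14.83
eef_pos: [0.6061, -0.2593, 0.0168]
tool_rot: [-0.005, 0.693, 0.004, 0.721]
ft_force: [-2.1, 0.4, 4.5]
grip_width: 0.0542
```

Call:
step_arm([
  {"x":0,"y":0,"z":0,"twist":0,"jaw":7.5},
  {"x":0,"y":0,"z":0,"twist":0,"jaw":7.5},
  {"x":0,"y":0,"z":0,"twist":0,"jaw":7.5},
  {"x":0,"y":0,"z":2,"twist":0,"jaw":7.5},
  {"x":0,"y":0,"z":5,"twist":0,"jaw":8},
  {"x":0,"y":0,"z":9,"twist":0,"jaw":8.5},
  {"x":0,"y":0,"z":13,"twist":0,"jaw":8.5},
  {"x":0,"y":0,"z":17,"twist":0,"jaw":8.5},
  {"x":-3,"y":0,"z":20,"twist":0,"jaw":8.5},
  {"x":-6,"y":0,"z":21,"twist":0,"jaw":8.5},
])

```text
clock: 15.67
eef_pos: [0.5492, -0.2603, 0.2323]
tool_rot: [-0.008, 0.69, 0.003, 0.724]
ft_force: [0.3, -0.6, 0.3]
grip_width: 0.0849
```

Call:
step_arm([
  {"x":-21.3,"y":-3,"z":0.5,"twist":-7,"jaw":8.5},
  {"x":-21.3,"y":-3,"z":0.5,"twist":-14,"jaw":8.5},
  {"x":-21.3,"y":-3,"z":0.5,"twist":-20,"jaw":8.5},
  {"x":-21.3,"y":-3,"z":0.5,"twist":-20,"jaw":8.5},
  {"x":-21.3,"y":-3,"z":0.5,"twist":-20,"jaw":8.5},
  {"x":-21.3,"y":-3,"z":0.5,"twist":-20,"jaw":8.5},
  {"x":-21.3,"y":-3,"z":0.5,"twist":-20,"jaw":8.5},
])

```text
clock: 16.25
eef_pos: [0.3343, -0.2907, 0.238]
tool_rot: [0.113, 0.68, -0.124, 0.713]
ft_force: [-0.1, 0.2, -0.8]
grip_width: 0.0848
```

Run:
```python
from h import *
p,d,W=snap("wrist","i_wrist")
print("can",circ(W,topmask(W,.27,.4,-.35,-.22,.13,.15)))
p,d,W=snap("scene","i_scene")
print("can",circ(W,topmask(W,.27,.4,-.35,-.22,.13,.15)))
print("jar",circ(W,topmask(W,.55,.66,-.31,-.21,.064,.08)))
p,d,W=snap("top","i_top")
print("jar",circ(W,topmask(W,.55,.66,-.31,-.21,.064,.08)))
```

```text
t16.25 pos [ 334.3 -290.7  238. ] jaw -19.35 F [-0.1  0.2 -0.8] w 84.8 tilt [ 0.044 -0.023 -0.999]
can (((327.1286926269531, -287.34454345703125), 18.57438087463379), array([ 327.04414766, -287.39861858]), np.float64(140.57428004058227), 2390)
t16.30 pos [ 335.9 -290.8  238. ] jaw -19.25 F [-0.1 -0.1  0.1] w 85.4 tilt [ 0.044 -0.023 -0.999]
can (((329.46240234375, -288.3447265625), 19.61313819885254), array([ 329.4291509 , -289.72568068]), np.float64(139.4890599765316), 255)
jar (((605.5792846679688, -259.14422607421875), 27.19536590576172), array([ 605.54278666, -258.45434605]), np.float64(69.6248083212144), 852)
t16.35 pos [ 336.8 -290.7  237.8] jaw -19.17 F [0.5 0.1 0.5] w 85.0 tilt [ 0.044 -0.023 -0.999]
jar (((602.0110473632812, -257.92498779296875), 26.890823364257812), array([ 601.7508938 , -257.69428719]), np.float64(69.38962832434981), 447)
```

View pics/i_wrist.png

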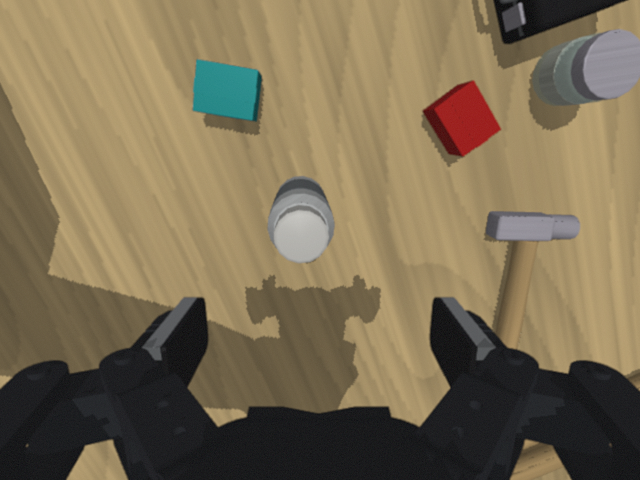

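View pics/i_scene.png

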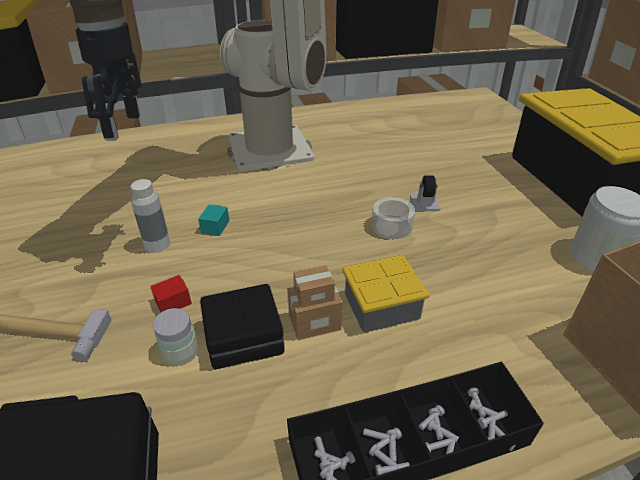

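The jar stands beside the case at about (604,-258.5). The can's cap is at (300,235) in the wrist view. I'll centre over it and descend.

Call:
step_arm([
  {"x":-0.85,"y":0.2,"z":0,"twist":0,"jaw":8.5},
  {"x":-0.85,"y":0.2,"z":-2,"twist":0,"jaw":8.5},
  {"x":-0.85,"y":0.2,"z":-5,"twist":0,"jaw":8.5},
  {"x":-0.85,"y":0.2,"z":-7,"twist":0,"jaw":8.5},
  {"x":-0.85,"y":0.2,"z":-7,"twist":0,"jaw":8.5},
  {"x":-0.85,"y":0.2,"z":-7,"twist":0,"jaw":8.5},
])

```text
clock: 16.9
eef_pos: [0.3286, -0.2876, 0.1667]
tool_rot: [0.112, 0.682, -0.122, 0.713]
ft_force: [-0.0, 0.3, 0.4]
grip_width: 0.0852
```

Run:
```python
from h import *
st()
```

```text
t16.90 pos [ 328.6 -287.6  166.7] jaw -19.03 F [-0.   0.3  0.4] w 85.2 tilt [ 0.041 -0.02  -0.999]
```

Call:
step_arm([
  {"x":0,"y":-0.05,"z":-3,"twist":0,"jaw":8.5},
  {"x":0,"y":-0.05,"z":-6,"twist":0,"jaw":8.5},
  {"x":0,"y":-0.05,"z":-8,"twist":0,"jaw":8.5},
  {"x":0,"y":-0.05,"z":-9.2,"twist":0,"jaw":8.5},
  {"x":0,"y":-0.05,"z":-9.2,"twist":0,"jaw":4.5},
  {"x":0,"y":-0.05,"z":-9.2,"twist":0,"jaw":4.5},
  {"x":0,"y":-0.05,"z":-9.2,"twist":0,"jaw":4.5},
  {"x":0,"y":-0.05,"z":-9.2,"twist":0,"jaw":4.5},
  {"x":0,"y":-0.05,"z":-9.2,"twist":0,"jaw":4.5},
  {"x":0,"y":-0.05,"z":-9.2,"twist":0,"jaw":4.5},
])

```text
clock: 17.73
eef_pos: [0.3296, -0.2891, 0.0767]
tool_rot: [0.112, 0.681, -0.122, 0.714]
ft_force: [-1.9, 0.6, 4.4]
grip_width: 0.0491
```

Run:
```python
from h import *
st()
p,d,W=snap("scene","j_scene")
```

```text
t17.73 pos [ 329.6 -289.1   76.7] jaw -19.03 F [-1.9  0.6  4.4] w 49.1 tilt [ 0.044 -0.023 -0.999]
t17.73 pos [ 329.6 -289.1   76.7] jaw -19.03 F [-1.9  0.6  4.4] w 49.1 tilt [ 0.044 -0.023 -0.999]
```

View pics/j_scene.png

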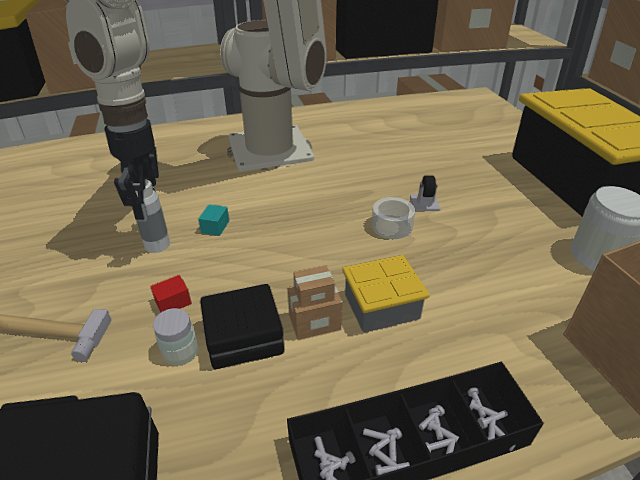

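The can is gripped at (148,205) and upright. I'll lift and carry it.

Call:
step_arm([
  {"x":0,"y":0,"z":1.5,"twist":0,"jaw":4.5},
  {"x":0,"y":0,"z":4,"twist":0,"jaw":4.5},
  {"x":0,"y":0,"z":7,"twist":0,"jaw":4.5},
  {"x":0,"y":0,"z":10,"twist":0,"jaw":4.5},
  {"x":0,"y":0,"z":13,"twist":0,"jaw":4.5},
  {"x":1,"y":1.5,"z":15,"twist":2,"jaw":4.5},
  {"x":2.5,"y":4,"z":15,"twist":4,"jaw":4.5},
  {"x":4,"y":6.5,"z":15,"twist":6,"jaw":4.5},
  {"x":5.5,"y":9,"z":15,"twist":8,"jaw":4.5},
  {"x":7,"y":11.5,"z":15,"twist":10,"jaw":4.5},
])

```text
clock: 18.62
eef_pos: [0.4004, -0.1732, 0.2281]
tool_rot: [0.051, 0.687, -0.059, 0.723]
ft_force: [-0.5, -0.2, -1.9]
grip_width: 0.0491
```

Call:
step_arm([
  {"x":1.5,"y":2.5,"z":0,"twist":1,"jaw":4.5},
  {"x":3,"y":5,"z":0,"twist":2,"jaw":4.5},
  {"x":4.5,"y":7.5,"z":0,"twist":3,"jaw":4.5},
  {"x":6,"y":10,"z":0,"twist":4,"jaw":4.5},
  {"x":7.5,"y":12.5,"z":0,"twist":5,"jaw":4.5},
  {"x":9,"y":15,"z":0,"twist":6,"jaw":4.5},
  {"x":10.5,"y":17.5,"z":0,"twist":7,"jaw":4.5},
  {"x":12,"y":20,"z":0,"twist":8,"jaw":4.5},
  {"x":13.5,"y":22.5,"z":0,"twist":9,"jaw":4.5},
  {"x":15,"y":25,"z":0,"twist":10,"jaw":4.5},
])

```text
clock: 19.45
eef_pos: [0.5512, 0.0784, 0.2291]
tool_rot: [-0.009, 0.688, 0.004, 0.726]
ft_force: [0.3, 0.0, -1.2]
grip_width: 0.0489
```

Run:
```python
from h import *
st()
```

```text
t19.45 pos [551.2  78.4 229.1] jaw 1.1 F [ 0.3  0.  -1.2] w 48.9 tilt [ 0.053 -0.007 -0.999]
```

Call:
step_arm([
  {"x":1.5,"y":2.5,"z":0,"twist":0,"jaw":4.5},
  {"x":3,"y":5.2,"z":0,"twist":0,"jaw":4.5},
  {"x":4.2,"y":7.7,"z":0,"twist":0,"jaw":4.5},
  {"x":4.8,"y":8.9,"z":0,"twist":0,"jaw":4.5},
  {"x":4.8,"y":8.9,"z":0,"twist":0,"jaw":4.5},
  {"x":4.8,"y":8.9,"z":-2,"twist":0,"jaw":4.5},
  {"x":4.8,"y":8.9,"z":-5,"twist":0,"jaw":4.5},
  {"x":4.8,"y":8.9,"z":-7,"twist":0,"jaw":4.5},
  {"x":4.8,"y":8.9,"z":-7,"twist":0,"jaw":4.5},
  {"x":4.8,"y":8.9,"z":-7,"twist":0,"jaw":4.5},
])

```text
clock: 20.28
eef_pos: [0.5981, 0.1665, 0.1586]
tool_rot: [-0.009, 0.689, 0.004, 0.725]
ft_force: [-0.7, -1.0, -1.3]
grip_width: 0.0489
```

Run:
```python
from h import *
st()
p,d,W=snap("scene","k_scene")
p,d,W=snap("wrist","k_wrist")
```

```text
t20.28 pos [598.1 166.5 158.6] jaw 1.07 F [-0.7 -1.  -1.3] w 48.9 tilt [ 0.05  -0.008 -0.999]
t20.28 pos [598.1 166.5 158.6] jaw 1.07 F [-0.7 -1.  -1.3] w 48.9 tilt [ 0.05  -0.008 -0.999]
t20.33 pos [599.4 166.9 160.3] jaw 1.07 F [ 0.8  0.9 -2.1] w 49.0 tilt [ 0.054 -0.006 -0.999]
```

View pics/k_scene.png

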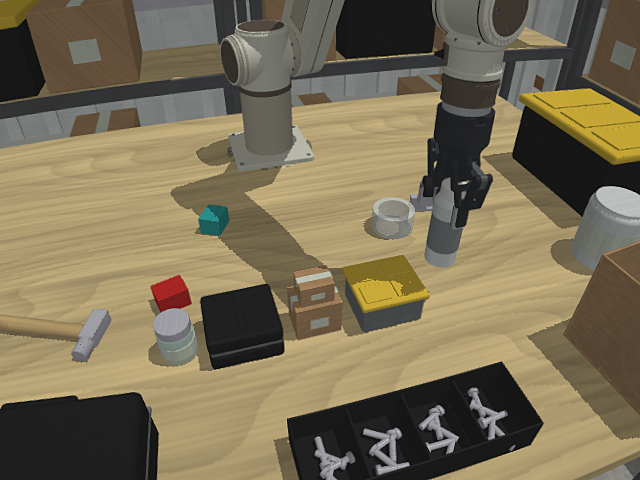

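View pics/k_wrist.png

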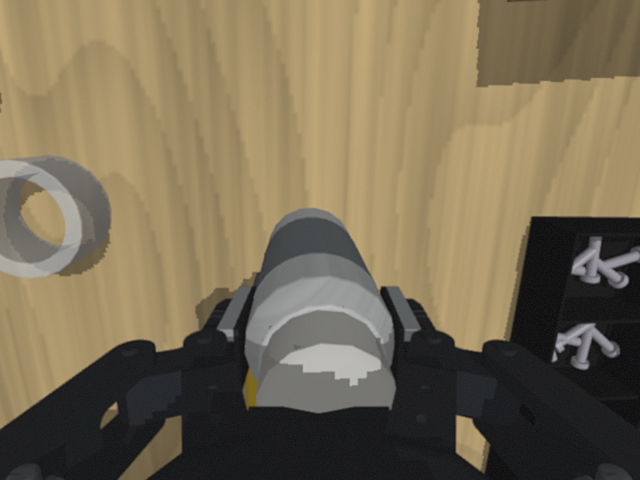

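The can is held beside the tote at (443,230) in the scene view, leaning slightly with the tool. I'll lower it.

Call:
step_arm([
  {"x":0,"y":0,"z":-2.5,"twist":0,"jaw":4.5},
  {"x":0,"y":0,"z":-5,"twist":0,"jaw":4.5},
  {"x":0,"y":0,"z":-6.8,"twist":0,"jaw":4.5},
  {"x":0,"y":0,"z":-7.7,"twist":0,"jaw":4.5},
  {"x":0,"y":0,"z":-8,"twist":0,"jaw":4.5},
  {"x":0,"y":0,"z":-8,"twist":0,"jaw":4.5},
  {"x":0,"y":0,"z":-8,"twist":0,"jaw":4.5},
])

```text
clock: 20.97
eef_pos: [0.6017, 0.1676, 0.0833]
tool_rot: [-0.008, 0.686, 0.005, 0.728]
ft_force: [0.1, -0.0, -2.2]
grip_width: 0.049
```

Call:
step_arm([
  {"x":-0.2,"y":0,"z":-0.2,"twist":0,"jaw":4.5},
  {"x":-0.2,"y":0,"z":-0.4,"twist":0,"jaw":4.5},
  {"x":-0.2,"y":0,"z":-0.5,"twist":0,"jaw":4.5},
  {"x":-0.2,"y":0,"z":-0.5,"twist":0,"jaw":4.5},
])

```text
clock: 21.3
eef_pos: [0.5997, 0.1676, 0.0785]
tool_rot: [-0.008, 0.686, 0.005, 0.728]
ft_force: [-0.0, 0.7, -2.4]
grip_width: 0.0489
```

Call:
step_arm([
  {"x":0,"y":0,"z":-0.15,"twist":0,"jaw":4.5},
  {"x":0,"y":0,"z":-0.25,"twist":0,"jaw":4.5},
  {"x":0,"y":0,"z":-0.25,"twist":0,"jaw":4.5},
])

```text
clock: 21.55
eef_pos: [0.6, 0.1677, 0.0768]
tool_rot: [-0.008, 0.685, 0.005, 0.728]
ft_force: [-0.9, -0.4, 2.6]
grip_width: 0.0485
```

Call:
step_arm([
  {"x":0,"y":0,"z":-0.05,"twist":0,"jaw":5.0},
  {"x":0,"y":0,"z":-0.05,"twist":0,"jaw":5.2},
  {"x":0,"y":0,"z":0,"twist":0,"jaw":5.6},
  {"x":0,"y":0,"z":0,"twist":0,"jaw":7},
  {"x":0,"y":0,"z":0,"twist":0,"jaw":8.3},
  {"x":0,"y":0,"z":0,"twist":0,"jaw":8.3},
  {"x":0,"y":0,"z":0,"twist":0,"jaw":8.3},
])

```text
clock: 22.13
eef_pos: [0.6, 0.1677, 0.0768]
tool_rot: [-0.008, 0.685, 0.005, 0.728]
ft_force: [0.9, 0.1, 0.2]
grip_width: 0.083
```

Run:
```python
from h import *
st()
p,d,W=snap("scene","l_scene")
cv2.imwrite("pics/l_crop.png",cv2.resize(p[130:330,340:540,::-1],(600,600)))
```

```text
t22.13 pos [600.  167.7  76.8] jaw 1.07 F [0.9 0.1 0.2] w 83.0 tilt [ 0.061 -0.005 -0.998]
t22.13 pos [600.  167.7  76.8] jaw 1.07 F [0.9 0.1 0.2] w 83.0 tilt [ 0.061 -0.005 -0.998]
```

View pics/l_crop.png

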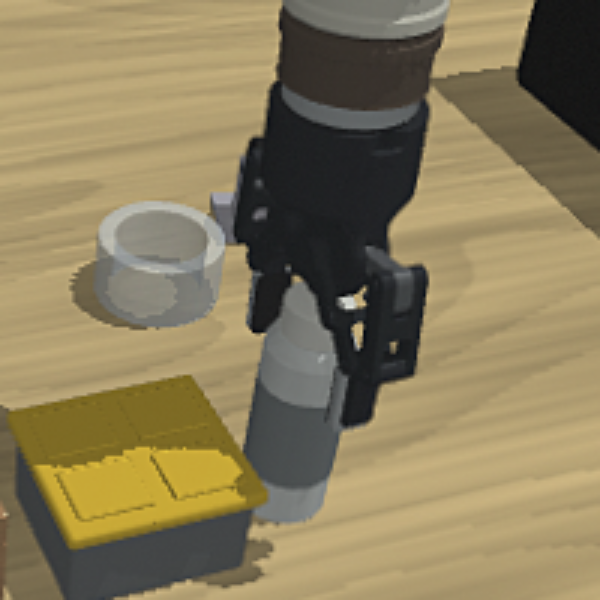

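The can stands free at crop position (290,410), with the fingers clear on both sides. I'll lift straight up and back away.

Call:
step_arm([
  {"x":0,"y":0,"z":1.5,"twist":0,"jaw":8.4},
  {"x":0,"y":0,"z":4,"twist":0,"jaw":8.4},
  {"x":0,"y":0,"z":7,"twist":0,"jaw":8.4},
  {"x":0,"y":0,"z":10,"twist":0,"jaw":8.4},
  {"x":0,"y":0,"z":13,"twist":0,"jaw":8.4},
  {"x":0,"y":0,"z":16,"twist":0,"jaw":8.4},
  {"x":-3,"y":-2,"z":18,"twist":0,"jaw":8.4},
  {"x":-7,"y":-6,"z":18,"twist":0,"jaw":8.4},
  {"x":-11,"y":-9,"z":18,"twist":0,"jaw":8.4},
  {"x":-15,"y":-11,"z":18,"twist":0,"jaw":8.4},
])

```text
clock: 23.02
eef_pos: [0.4714, 0.0697, 0.257]
tool_rot: [-0.008, 0.685, 0.004, 0.729]
ft_force: [-0.1, -0.3, 1.1]
grip_width: 0.0843
```

Call:
step_arm([
  {"x":-8,"y":-5,"z":0,"twist":0,"jaw":8.4},
  {"x":-12,"y":-5,"z":0,"twist":0,"jaw":8.4},
  {"x":-12,"y":-5,"z":0,"twist":0,"jaw":8.4},
  {"x":-12,"y":-5,"z":0,"twist":0,"jaw":8.4},
  {"x":-12,"y":-5,"z":0,"twist":0,"jaw":8.4},
  {"x":-12,"y":-5,"z":0,"twist":0,"jaw":8.4},
])

```text
clock: 23.52
eef_pos: [0.3523, 0.0197, 0.2578]
tool_rot: [-0.008, 0.684, 0.004, 0.73]
ft_force: [0.9, 0.6, 0.5]
grip_width: 0.0843
```

Run:
```python
from h import *
for n in("top","scene"):
    p,d,W=snap(n,"m_"+n)
    m=(W[...,2]>.015)&(W[...,2]<.18)&(W[...,0]>.25)&(W[...,0]<.67)&(abs(W[...,1])<.35)
    print("can",[np.round(np.array(v,dtype=object)[...] if 0 else v,1) for v in circ(W,topmask(W,.5,.67,.13,.25,.13,.15))[1:]])
    print("canbase",circ(W,topmask(W,.5,.67,.135,.25,.01,.10))[1:])
    print("jar",circ(W,topmask(W,.55,.66,-.31,-.217,.062,.08))[1:])
    print("tape",circ(W,topmask(W,.33,.47,.1,.24,.035,.055))[1:])
    print("caster",circ(W,topmask(W,.3,.4,.2,.32,.06,.08))[1:])
    for nm,b in dict(tote=(.53,.67,.0,.128,.055,.075),case=(.53,.67,-.218,-.09,.057,.07),big=(.55,.66,-.09,-.0,.06,.07),small=(.55,.66,-.09,0,.09,.11)).items():
        print(nm,rect(W,topmask(W,*b)))
```

```text
t23.52 pos [352.3  19.7 257.8] jaw 1.03 F [0.9 0.6 0.5] w 84.3 tilt [ 0.065 -0.005 -0.998]
can [array([595.9, 165.9]), np.float64(138.8), np.int64(250)]
canbase (array([590.6327612 , 164.27153458]), np.float64(59.912228285240325), 281)
jar (array([ 601.94724181, -257.24502128]), np.float64(68.84015298920244), 465)
tape (array([399.32651809, 187.16563979]), np.float64(44.39717536945016), 355)
caster (array([351.5243564 , 270.11922843]), np.float64(68.95025173814406), 209)
tote (((600.36083984375, 69.8221664428711), (100.92979431152344, 108.06583404541016), 1.350959062576294), np.float64(62.3876473096924), 2203)
case (((602.0548095703125, -159.7725372314453), (96.882080078125, 107.81505584716797), 0.47580620646476746), np.float64(61.39322034427465), 2027)
big (((601.2222290039062, -46.74078369140625), (56.40104675292969, 70.04879760742188), 0.07902929186820984), np.float64(63.56074996357654), 310)
small (((602.8480224609375, -47.08992004394531), (50.894954681396484, 43.61106872558594), 89.75190734863281), np.float64(99.35491852881142), 518)
t23.57 pos [352.9  19.9 257.6] jaw 1.06 F [0.
[... 319 characters left out ...]
loat64(43.672359338272486), 663)
caster (array([354.47255429, 267.92633902]), np.float64(67.56353304964064), 122)
tote (((601.7229614257812, 69.43480682373047), (103.34453582763672, 110.88422393798828), 0.9697937965393066), np.float64(62.529135874534234), 3250)
case (((605.7279052734375, -160.0620880126953), (101.94577026367188, 109.27301025390625), 0.7917598485946655), np.float64(61.889384940266126), 3680)
big (((603.412353515625, -46.4996223449707), (57.89009475708008, 72.81884002685547), 0.43872174620628357), np.float64(63.74768370307371), 579)
small (((604.3826904296875, -46.976829528808594), (44.40322494506836, 53.314334869384766), 2.663626194000244), np.float64(99.56402495066952), 886)
```

View pics/m_top.png

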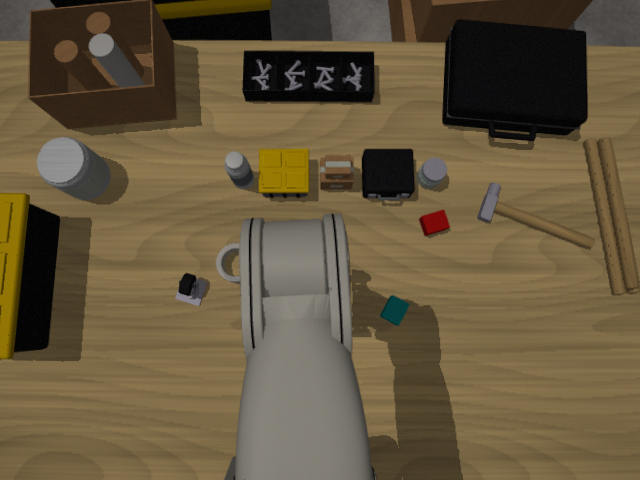

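View pics/m_scene.png

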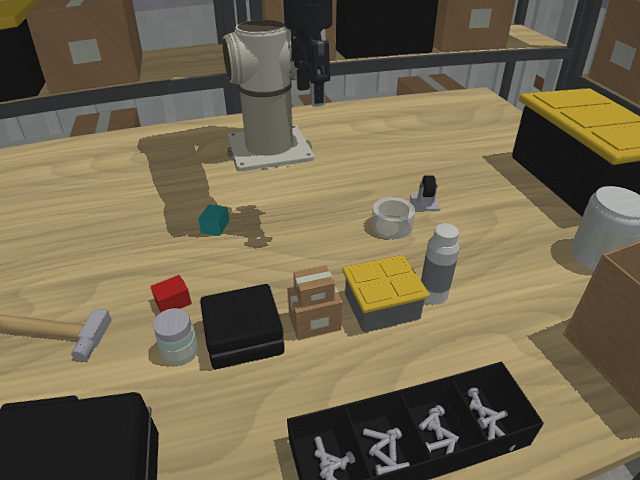

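All the stock is in place. In both final views the tape roll (393,215 in the scene view) and the caster are where they started. I'll hand in.

```bash
python3 -c "
from workcell import bot
print(bot.job_done())"
```

```text
the job is handed in; nothing more can be done
None
```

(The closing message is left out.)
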